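# Uncap a gas cylinder whose thread hand is unknown

### The arm

A 7-joint arm with a two-finger parallel gripper is mounted at the origin on a cart in front of the work surface, level with it; the furniture and walls round the work are solid. World frame = base frame: x ahead of the robot, y to its left, z up, the work surface at z = 0. Lengths are in m, angles in rad, forces in N, time in s.
With the tool pointing down it reaches from about 0.425 to 0.95 m from the base axis. Payload 4.7 kg.
Tool frame: the origin (TCP) lies on the centre line of the jaws, within the pads' length; the fingertips stand robot.nose_length ahead of it and the grasp point (between the pads) lies 8 mm behind it (robot.nose_length is the distance from the TCP to the fingertips, in m); z points along the fingers, x is the direction in which the jaws open and shut, and the axes are right-handed (so a half turn about z gives the same grasp; the last joint's range is limited). The gripper opens to 85 mm and grips with 20 to 120 N. Pads are 22 mm wide; open, the fingers measure 114 mm over their backs; the gripper's body (76 mm by 85 mm) begins 54 mm behind the grasp point. The pads swing forward as they close: fully open they stand 13 mm farther back than shut.
Start: joints at [1.114, 0.469, -0.049, 1.532, 0.024, 1.141, -0.082], TCP at [0.28, -0.614, 0.242] pointing down, gripper open.
Joint ranges: [-2.59, 2.59], [-0.33, 1.99], [-1.39, 1.29], [0.1, 2.45], [-1.04, 4.18], [0.21, 1.99], [-2.66, 2.66]. Speed limits (rad/s): [2.57, 2.57, 3.14, 3.14, 3.14, 3.14, 3.14].

### API

Orientations are given as [roll, pitch, yaw] about the fixed x, y, z axes, in that order (R = Rz(yaw) Ry(pitch) Rx(roll)).
In Python, from plant import robot gives the robot as it stands. Calls block until the motion is done:
- robot.goto(position, orientation): joint-space move of the TCP to a pose.
- robot.move_straight(position, vel=0.15, attitude=None, contact_N=None): straight line of the TCP; attitude=None keeps the orientation; vel is the mean speed in m/s. With contact_N (N) it stops when the force on the tool has changed by that much, and returns True; else False.
- robot.move_joints(angles): joint-space move.
- robot.grip(opening, strength=None): opening from 0.0 (shut) to 1.0 (fully open); strength is the grip in N (None keeps the last); returns when the fingers have stopped.
- robot.sleep(seconds).
- robot.inverse_kinematics(position, orientation): joint angles nearest the present ones, or None.
- robot.sense(): the state.
- robot.grab_frame(name): name is "scene" or "top" or "wrist"; returns a dict with "image" (400x640x3 uint8, red, green, blue), "range_z" (400x640 float32, m along the optical axis (not along the pixel's ray), 0 where there is no reading), "fx", "fy", "cx", "cy" (pixels), "R" (3x3) and "t" (3): a world point X has camera coordinates R X + t. Camera axes: x right, y down, z forward; pixel columns grow to the right and rows downward; lengths in m; the calibration is good to about 2 mm. A picture is of the moment at which its call begins.
A pose or a line that the arm cannot do raises robot.IKError and nothing moves.
- robot.close_job(): hands the job in, once; it reports no verdict.
The state is a dict: "t": time; "joint_pos": joint angles; "joint_velocities": joint speeds; "effort": joint torques, N m; "tcp_pos": TCP position; "tcp_rot": TCP orientation; "wrist_force": force on the tool from outside, world axes, zero at the start; "torque": the same for the moment, N m; "opening": opening from 0.0 (shut) to 1.0 (fully open).
Only numpy, scipy, OpenCV 4.12 (cv2) and the standard library are available. Lean on these libraries where they do the work, as an engineer would, in place of code of your own. Each camera call takes 0.05 s, during which the arm holds its last target.

### The job

Two small gas cylinders stand side by side in a carrier, each with a hexagonal cap screwed on its outlet. One has an ordinary right-hand thread and the other, for fuel gas, a left-hand thread, but nothing on the outside tells which is which: take the cap off the cylinder on the left as the robot sees it, trying it both ways until it turns loose (the thread is a quick one: a little under a fifth of a turn frees it), and lift it off so that the regulator can be fitted. Finish while holding the cap in the gripper, level and still, at least 5 cm above where it sat; leave the right-hand cap screwed on as it is.

Things in the scene. Friction and masses are not known exactly. Their poses are not given: they have to be found in the camera images.
- left_cap_center (a point): The cap to take off, on the left (+y) cylinder: loose steel hexagonal cap, open below, 42 mm across flats, 48 over corners, 38 high, 0.2 kg. Point: its centre, 19 mm below the top and above the rim; seated, about 155 mm above the bench. z up along the thread; x square to one pair of flats, the other pairs 60 degrees apart. A springy seal lifts it with 4 N, so it turns with slight drag.
- left_outlet (a point): Top of the left cylinder's valve boss, on its axis, 134 mm above the bench; the boss is 35 mm across (38 at its bead), 14 high, the cap's rim sits 2 mm above it, and fingertips may reach 8 mm below the rim. The three-start threaded neck on it is 31 mm high (35 with the seal) and hidden by the cap: lift the cap 40 mm to clear it.
- left_cap: The left cap again (origin at its rim's centre). It starts screwed home: turned the tightening way it stops dead within 0.1 rad (0.4 N m is plenty to feel it). The other way it turns easily, leaves the thread after about 0.9 rad and stops at about 1.4; lift it at 1.05 to 1.25 rad. Right-hand thread loosens counter-clockwise seen from above, left-hand clockwise; either may be fitted.
- right_cap_center (a point): Centre of the same cap on the right (-y) cylinder, 112 mm from the left one; its thread is of the other hand. It stays screwed on.
- carrier: Carrier, fixed to the bench: dark steel plate 104 x 236 mm with two upright grey cylinders, 60 mm across, in steel bands, at y = +56 mm (left) and -56 mm (right), and between them a low handle that reaches 132 mm high. Origin: centre of its underside on the bench; z up, y towards the left cylinder. The caps' x axes start parallel to its x axis.
Things that resemble listed ones, but are neither listed nor needed, are in the scene too. What is shaped like the left_cap but purple is not meant. What is shaped like the part that bears right_cap_center but green is not meant.

How it is judged:
On the way:
1. the left cap is turned loose on its neck, by more than 0.6 rad, before it is lifted (angle between the x axis of left_cap_center and the x axis of carrier, either way round above 0.6 rad and z of left_cap_center in the frame of carrier below 0.166 m and horizontal distance between left_cap_center and carrier below 0.062 m and angle between left_cap_center's own z axis and vertical below 0.2 rad), for 0.05 s.
At the end, for the whole second after the job is handed in: The left cap is held between the fingers (more than 1 N), its centre at least 45 mm above where it sat, within 0.3 rad of level, moving slower than 3 cm/s and touching nothing else; the right cap is still screwed on, turned by less than 0.25 rad (z of left_cap_center in the frame of carrier above 0.2 m and angle between left_cap_center's own z axis and vertical below 0.3 rad and contact force between left_cap and the fingers above 1 N and contact force between left_cap and carrier below 0.2 N and linear speed of left_cap below 0.03 m/s and z of right_cap_center in the frame of carrier below 0.159 m and horizontal distance between right_cap_center and carrier below 0.06 m and angle between the x axis of right_cap_center and the x axis of carrier, either way round below 0.25 rad); the arm keeps its last pose, push and grip.
It fails at once if the right-hand cap is loosened or pulled off (angle between the x axis of right_cap_center and the x axis of carrier, either way round above 0.35 rad or z of right_cap_center in the frame of carrier above 0.162 m).
It also fails if it takes over 42 s, if anything falls off the work surface, if the arm or the gripper's body presses on something with over 40 N, if the wrist force passes 120 N, or if a joint passes its speed limit or range.

## Working session

There is one attempt and no reset: what is moved stays moved. The work goes in short steps, each a Python script; the robot and the scene stay as the last script left them, time stands still between calls to the robot, and variables do not carry over. Pictures are saved under pics/ and viewed, and the job is handed in when it is done.

```bash
ls; mkdir -p pics; python3 - <<'E'
from plant import robot
import cv2,pickle
s=robot.sense();print(s['t'],s['tcp_pos'],s['tcp_rot'],s['opening'],robot.nose_length)
fr={}
for n in("scene","top"):
    f=robot.grab_frame(n);fr[n]=f
    cv2.imwrite(f'pics/{n}0.png',f['image'][:,:,::-1]);print(n,f['fx'],f['R'].tolist(),f['t'])
pickle.dump(fr,open('fr.pkl','wb'))
E
```

```text
pics
0.0 [ 0.27981428 -0.61366792  0.24125639] [ 3.14151089e+00  1.95232423e-03 -1.14296194e+00] 0.9969092941935096 0.011
scene 407.4759742100423 [[0.2253601322821936, -0.9742416290059027, 0.008127674309253994], [-0.8715789725927597, -0.2053263574017134, -0.44518668161827696], [0.4353882236715889, 0.09324341943573747, -0.8954008931311325]] [-0.11201876  0.53955232  0.67903169]
top 507.6099862543906 [[0.02674291089681572, -0.9991101676133334, 0.032614255907842817], [-0.9940047569504451, -0.03003803728088943, -0.10512972689110682], [0.10601584729016589, -0.029607250597939463, -0.9939235638797275]] [6.69275203e-04 5.90180401e-01 9.53807220e-01]
```

View pics/scene0.png

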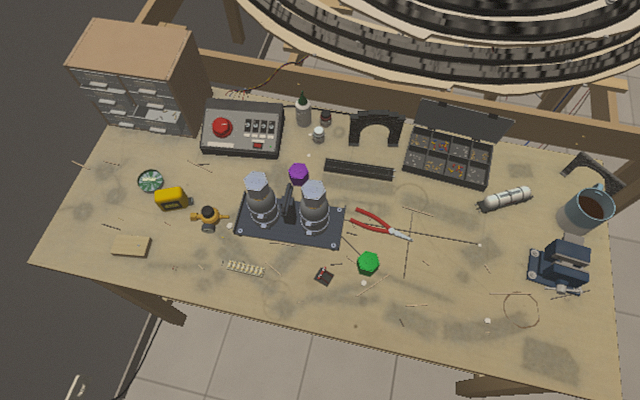

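View pics/top0.png

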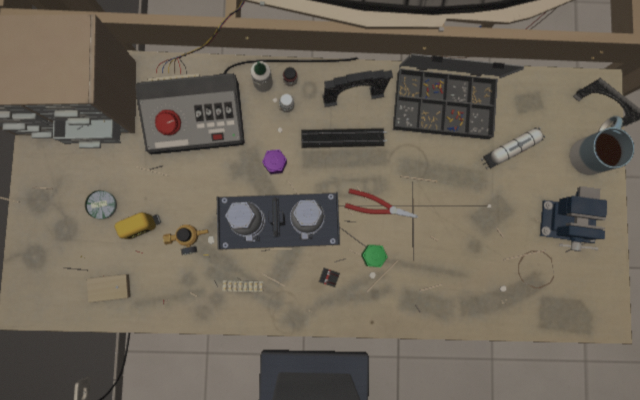

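The carrier is at about (278,221) in the top view. The steel caps on it are at (241,215), left/+y, and (307,213), right/-y. The purple (275,161) and green (374,256) look-alikes lie on the bench. The left steel cap is the target, so I'll measure it and crop it.

```bash
cat > h.py <<'E'
import numpy as np,cv2
def cloud(f):
    v,u=np.mgrid[:400,:640];z=f['range_z'].astype(float)
    P=np.stack([(u-f['cx'])/f['fx']*z,(v-f['cy'])/f['fy']*z,z],-1)
    W=(P-np.asarray(f['t']))@np.asarray(f['R']); W[z<=0]=np.nan
    return W
def ray(f,u,v,h):
    R=np.asarray(f['R']);c=-R.T@np.asarray(f['t']);d=R.T@np.array([(u-f['cx'])/f['fx'],(v-f['cy'])/f['fy'],1]);return c+d*(h-c[2])/d[2]
E
python3 - <<'E'
import pickle
from h import *
fr=pickle.load(open('fr.pkl','rb'))
for n,seeds in(("top",[(241,215),(307,213)]),("scene",[(257,180),(314,188)])):
    f=fr[n];W=cloud(f);img=f['image']
    for (u,v) in seeds:
        sub=np.zeros((400,640),bool);sub[v-28:v+28,u-28:u+28]=1
        m=(sub&(abs(W[...,2]-.174)<.008)).astype(np.uint8)
        k,l,st,c=cv2.connectedComponentsWithStats(m)
        i=1+np.argmax(st[1:,4]);mm=(l==i).astype(np.uint8)
        cn=max(cv2.findContours(mm,0,cv2.CHAIN_APPROX_NONE)[0],key=cv2.contourArea)
        pts=np.array([ray(f,a,b,.174)[:2] for a,b in cn[:,0]]).astype(np.float32)
        M=cv2.moments(mm,True)
        print(n,(u,v),st[i],'z',np.median(W[...,2][mm>0]),'cen',ray(f,M['m10']/M['m00'],M['m01']/M['m00'],.174),'size',np.ptp(pts,0),cv2.minAreaRect(pts))
    if n=="top":
        # carrier plate: low points dark
        hsv=cv2.cvtColor(img,cv2.COLOR_RGB2HSV)
        m=((hsv[...,2]<90)&(abs(W[...,2]-.008)<.012)).astype(np.uint8)
        m[:,:205]=0;m[:,350:]=0;m[:180]=0;m[262:]=0
        pts=np.array([ray(f,a,b,.008)[:2] for b,a in np.argwhere(m)]).astype(np.float32)
        print('plate',cv2.minAreaRect(pts),np.nanmedian(W[...,2][m>0]))
    a=img[140:270,200:350] if n=="top" else img[150:260,220:380]
    cv2.imwrite(f'pics/{n}crop.png',cv2.resize(a,None,fx=4,fy=4,interpolation=cv2.INTER_CUBIC)[:,:,::-1])
E
```

```text
top (241, 215) [225 202  29  26 576] z 0.1729501807633379 cen [0.54998195 0.15331783 0.174     ] size [0.04186565 0.0459426 ] ((0.5500054359436035, 0.15382331609725952), (0.04124579206109047, 0.04586276784539223), 1.7307374477386475)
top (307, 213) [293 200  29  25 551] z 0.17303487495606024 cen [0.55737434 0.04216903 0.174     ] size [0.04045886 0.04623018] ((0.5574463605880737, 0.042223308235406876), (0.039810504764318466, 0.04625418782234192), 1.64922297000885)
plate ((0.5512347221374512, 0.08728697896003723), (0.10848766565322876, 0.2593274712562561), 3.8998804092407227) 0.008232301052826563
scene (257, 180) [243 171  25  22 394] z 0.17326205578039394 cen [0.54581129 0.15336029 0.174     ] size [0.04499239 0.04766253] ((0.5460206866264343, 0.1532122790813446), (0.04332835599780083, 0.046331096440553665), 65.39945220947266)
scene (314, 188) [301 179  24  23 404] z 0.17311903569801404 cen [0.55269762 0.04221164 0.174     ] size [0.04509437 0.04527538] ((0.5530185699462891, 0.042480770498514175), (0.04494166001677513, 0.04499261453747749), 3.9552078247070312)
```

View pics/topcrop.png

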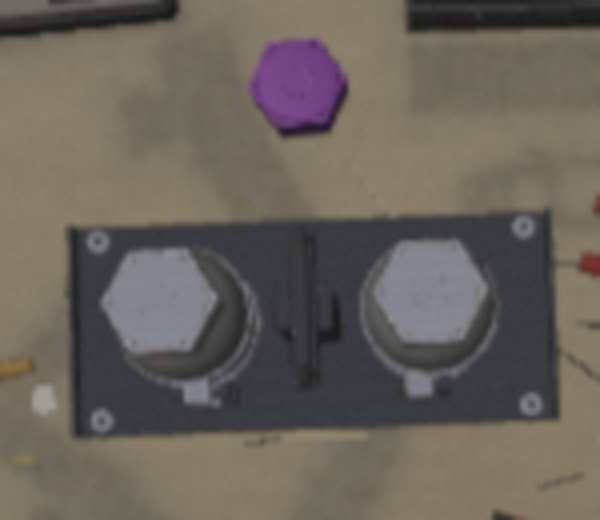

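The crop confirms that the left steel cap (crop pixel (160,300)) is the target, with its flats square to the carrier's x. The two views differ by 4 mm in x, so I'll refine with the wrist camera from above.

```bash
python3 - <<'E'
from plant import robot
from h import *
import pickle
for k in range(-3,3):
    y=.066+k*np.pi/3
    for z in (.30,.152):
        q=robot.inverse_kinematics([.548,.1533,z],[np.pi,0,y]);print(k,z,None if q is None else np.round(q,2))
q=robot.inverse_kinematics([.548,.1533,.30],[np.pi,0,.066])
c=[k for k in(0,-3) for q in[robot.inverse_kinematics([.548,.1533,.30],[np.pi,0,.066+k*np.pi/3])] if q is not None and abs(q[6])<1.4]
print(c)
robot.goto([.50,.1533,.32],[np.pi,0,.066+(c[0] if c else 0)*np.pi/3])
f=robot.grab_frame("wrist");pickle.dump(f,open('w.pkl','wb'))
cv2.imwrite('pics/w1.png',f['image'][:,:,::-1])
s=robot.sense();print(s['t'],s['tcp_pos'],s['tcp_rot'],s['joint_pos'],s['wrist_force'],s['torque'])
E
```

```text
-3 0.3 [ 0.5   0.49 -1.17  1.67  0.46  1.3   2.44]
-3 0.152 [ 0.47  0.7  -1.18  1.84  0.72  1.11  2.23]
-2 0.3 [ 0.17  0.32 -0.65  1.69  0.2   1.21 -2.56]
-2 0.152 [ 0.02  0.44 -0.47  1.86  0.25  0.9  -2.6 ]
-1 0.3 [ 0.31  0.36 -0.85  1.68  0.29  1.23 -1.59]
-1 0.152 [ 0.2   0.49 -0.72  1.85  0.4   0.94 -1.68]
0 0.3 [ 0.33  0.37 -0.88  1.68  0.3   1.23 -0.56]
0 0.152 [ 0.25  0.52 -0.8   1.85  0.45  0.96 -0.68]
1 0.3 [ 0.4   0.41 -1.    1.68  0.36  1.25  0.44]
1 0.152 [ 0.33  0.56 -0.92  1.85  0.53  1.    0.3 ]
2 0.3 [ 0.5   0.49 -1.17  1.67  0.46  1.3   1.4 ]
2 0.152 [ 0.47  0.7  -1.18  1.84  0.72  1.11  1.18]
[0]
2.975 [0.50041997 0.15235028 0.31980413] [3.14143957e+00 3.19051315e-04 6.41666693e-02] [ 0.41900144  0.2832211  -0.9664894   1.74682233  0.24553566  1.24069792
 -0.54531113] [0.63601585 0.29916994 0.19890357] [0.04983378 0.01348422 0.007334  ]
```

View pics/w1.png

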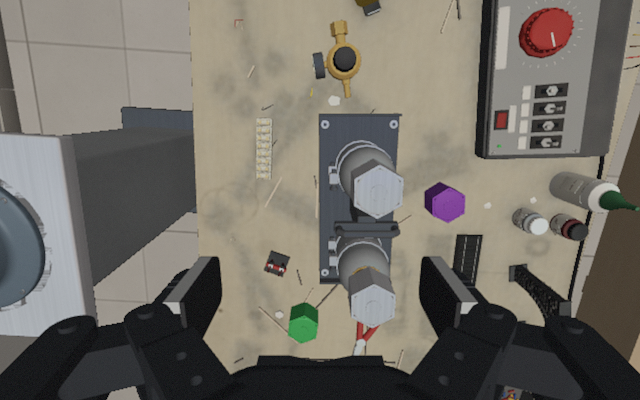

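The wrist view shows the left cap top at about (378,190), the right one at (372,303), purple at (445,202) and green at (303,322).

```bash
python3 - <<'E'
import pickle
from h import *
f=pickle.load(open('w.pkl','rb'));W=cloud(f)
R=np.asarray(f['R']);print('cam',-R.T@f['t'])
for u,v in((378,190),(372,303)):
    sub=np.zeros((400,640),bool);sub[v-40:v+40,u-40:u+40]=1
    print(W[v,u])
    m=(sub&(abs(W[...,2]-W[v,u,2])<.003)).astype(np.uint8)
    k,l,st,c=cv2.connectedComponentsWithStats(m);i=l[v,u];mm=(l==i).astype(np.uint8)
    M=cv2.moments(mm,True);cn=max(cv2.findContours(mm,0,cv2.CHAIN_APPROX_NONE)[0],key=cv2.contourArea)
    h=cv2.convexHull(cn)[:,0]
    P=np.array([ray(f,a,b,.174)[:2] for a,b in h])
    w=[(round(np.ptp(P@[np.cos(t),np.sin(t)])*1e3,1)) for t in np.arange(-.52,.53,.087)]
    print(st[i],'cen',ray(f,M['m10']/M['m00'],M['m01']/M['m00'],.174),'widths vs yaw -30..30/5deg',w)
E
```

```text
cam [0.49578901 0.22295108 0.45047199]
[0.5492161  0.1574686  0.17295153]
[ 354  164   50   54 2003] cen [0.5494776  0.15701843 0.174     ] widths vs yaw -30..30/5deg [np.float64(46.9), np.float64(47.0), np.float64(46.8), np.float64(46.2), np.float64(45.3), np.float64(44.1), np.float64(42.7), np.float64(41.7), np.float64(42.9), np.float64(44.3), np.float64(45.4), np.float64(46.2), np.float64(46.5)]
[0.55553815 0.04884373 0.17468595]
[ 351  284   45   43 1325] cen [0.55717926 0.04604678 0.174     ] widths vs yaw -30..30/5deg [np.float64(46.8), np.float64(46.7), np.float64(46.3), np.float64(45.6), np.float64(44.7), np.float64(43.5), np.float64(41.9), np.float64(41.6), np.float64(42.8), np.float64(44.3), np.float64(45.5), np.float64(46.3), np.float64(46.8)]
```

```bash
python3 - <<'E'
from plant import robot
from h import *
import pickle
def look(n):
    f=robot.grab_frame("wrist");W=cloud(f)
    cv2.imwrite(f'pics/{n}.png',f['image'][:,:,::-1])
    d=np.hypot(W[...,0]-.549,W[...,1]-.155)
    m=((d<.04)&(abs(W[...,2]-.1735)<.004)).astype(np.uint8)
    k,l,st,c=cv2.connectedComponentsWithStats(m);i=1+np.argmax(st[1:,4]);mm=(l==i).astype(np.uint8)
    M=cv2.moments(mm,True);print(n,st[i],ray(f,M['m10']/M['m00'],M['m01']/M['m00'],.174),'z',np.nanmedian(W[...,2][mm>0]))
robot.goto([.549,.155,.27],[np.pi,0,.066+np.pi/3]);look('w2')
robot.goto([.549,.155,.25],[np.pi,0,.066]);look('w3')
s=robot.sense();print(s['t'],s['tcp_pos'],s['tcp_rot'],s['joint_pos'])
E
```

```text
w2 [ 291  176   60   65 2845] [0.54817799 0.15653684 0.174     ] z 0.17285868839003324
w3 [ 291  182   64   69 3340] [0.54993119 0.15731261 0.174     ] z 0.17293588282814987
4.825 [0.54899071 0.15519628 0.2503551 ] [-3.14151502e+00 -5.92007779e-04  6.71081542e-02] [ 0.29709004  0.41402956 -0.85084207  1.74257516  0.33969092  1.13918766
 -0.58927709]
```

View pics/w3.png

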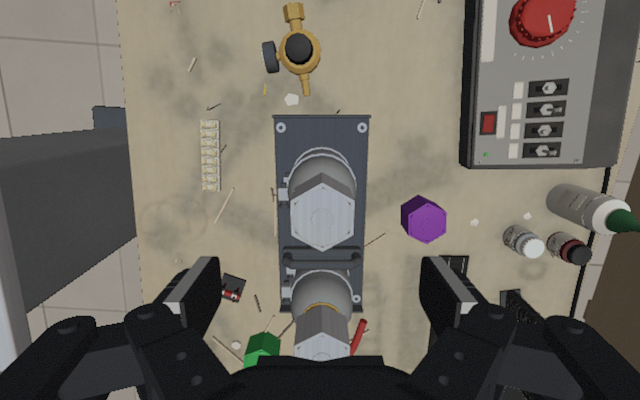

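```bash
python3 - <<'E'
from plant import robot
from h import *
np.set_printoptions(precision=3,suppress=True)
robot.move_straight([.549,.1557,.25],vel=.05,attitude=[np.pi,0,.068])
print(robot.move_straight([.549,.1557,.152],vel=.08,contact_N=12))
s=robot.sense();print(s['t'],s['tcp_pos'],s['wrist_force'],s['torque'])
robot.grip(0.0,50)
s=robot.sense();print(s['t'],s['opening'],s['tcp_pos'],s['tcp_rot'],s['wrist_force'],s['torque'],np.array(s['joint_pos']))
f=robot.grab_frame("wrist");cv2.imwrite('pics/w4.png',f['image'][:,:,::-1])
E
```

```text
False
6.45 [0.549 0.156 0.153] [-0.533  0.04   0.333] [ 0.011 -0.011 -0.034]
6.925 0.485123162539773 [0.549 0.156 0.152] [ 3.141 -0.001  0.068] [0.834 0.224 2.131] [-0.031  0.035 -0.044] [ 0.24   0.518 -0.79   1.845  0.443  0.963 -0.677]
```

View pics/w4.png

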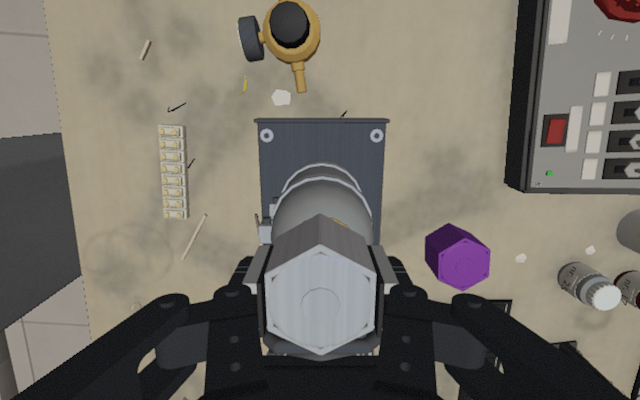

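Opening 0.485 is about 41 mm, so the jaws sit square on the flats. I'll try counter-clockwise in small steps and watch the moment.

```bash
python3 - <<'E'
from plant import robot
from h import *
np.set_printoptions(precision=3,suppress=True)
q0=np.array(robot.sense()['joint_pos']);np.save('q0.npy',q0)
for i in range(1,7):
    q=q0.copy();q[6]+=.03*i;robot.move_joints(q)
    s=robot.sense();print(round(s['t'],2),'yaw',round(s['tcp_rot'][2],3),s['torque'],s['wrist_force'],round(s['opening'],3))
    if abs(s['torque'][2])>.6:break
E
```

```text
7.22 yaw 0.097 [-0.07   0.036  0.004] [ 0.682 -0.712  2.909] 0.483
7.47 yaw 0.127 [-0.119  0.053 -0.002] [-0.073 -0.885  2.796] 0.479
7.72 yaw 0.157 [-0.075  0.123 -0.034] [-1.202 -0.592  1.622] 0.485
7.97 yaw 0.187 [-0.128  0.044  0.033] [-0.046 -1.075  2.916] 0.484
8.22 yaw 0.217 [-0.112  0.041  0.026] [-0.675 -0.683  1.015] 0.484
8.47 yaw 0.247 [-0.056  0.046  0.018] [-0.012  0.305  2.246] 0.478
```

There is no resistance past 0.18 rad and the opening hasn't changed, so it is a right-hand thread. I'll go on to 1.15 rad.

```bash
python3 - <<'E'
from plant import robot
from h import *
np.set_printoptions(precision=3,suppress=True)
q0=np.load('q0.npy')
for a in(.35,.5,.65,.8,.92,1.03,1.13):
    q=q0.copy();q[6]+=a;robot.move_joints(q)
    s=robot.sense();print(round(s['t'],2),'yaw',round(s['tcp_rot'][2],3),s['torque'],s['wrist_force'],round(s['opening'],3),s['tcp_pos'])
    if abs(s['torque'][2])>.8:break
f=robot.grab_frame("wrist");cv2.imwrite('pics/w5.png',f['image'][:,:,::-1])
f=robot.grab_frame("top");cv2.imwrite('pics/t5.png',cv2.resize(f['image'][140:270,200:350],None,fx=4,fy=4)[:,:,::-1])
E
```

```text
8.76 yaw 0.414 [-0.038  0.03  -0.033] [0.478 0.409 1.808] 0.485 [0.549 0.156 0.152]
9.03 yaw 0.563 [-0.078  0.066  0.056] [-0.29  -1.156  2.381] 0.48 [0.549 0.156 0.152]
9.29 yaw 0.712 [-0.036 -0.022  0.031] [-0.835 -0.089  2.833] 0.484 [0.549 0.156 0.152]
9.56 yaw 0.862 [-0.066 -0.037  0.024] [-0.238 -0.594  2.464] 0.477 [0.549 0.156 0.152]
9.81 yaw 0.982 [-0.088  0.001  0.03 ] [-0.123 -0.029  3.108] 0.483 [0.549 0.156 0.152]
10.06 yaw 1.092 [-0.001 -0.009 -0.022] [-0.099 -0.107  2.8  ] 0.485 [0.549 0.156 0.152]
10.31 yaw 1.193 [-0.044 -0.01   0.033] [-0.643 -1.371  1.824] 0.484 [0.549 0.156 0.152]
```

View pics/w5.png

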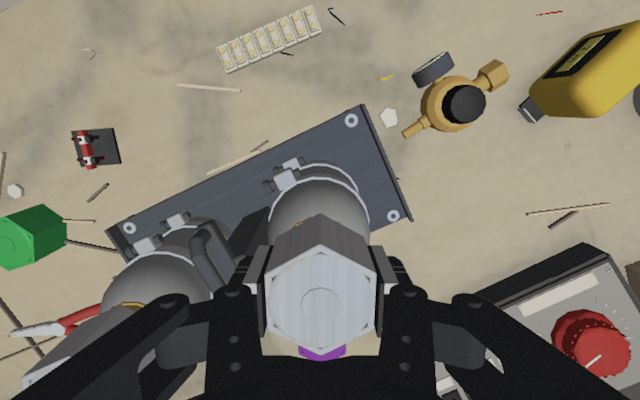

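The cap turned with the jaws, with its flats still square at about (320,290), 1.13 rad round. Now I'll lift it with a force guard.

```bash
python3 - <<'E'
from plant import robot
from h import *
np.set_printoptions(precision=3,suppress=True)
p=np.array(robot.sense()['tcp_pos'])
for dz,v in((.012,.03),(.05,.05),(.10,.08)):
    hit=robot.move_straight(p+[0,0,dz],vel=v,contact_N=12)
    s=robot.sense();print(hit,round(s['t'],2),s['tcp_pos'],s['tcp_rot'],s['torque'],s['wrist_force'],round(s['opening'],3))
    if hit:break
robot.sleep(.7)
f=robot.grab_frame("wrist");cv2.imwrite('pics/w6.png',f['image'][:,:,::-1])
f=robot.grab_frame("scene");cv2.imwrite('pics/s6.png',cv2.resize(f['image'][100:260,200:400],None,fx=4,fy=3.75)[:,:,::-1])
s=robot.sense();print(s['t'],s['tcp_pos'],s['wrist_force'],s['opening'])
E
```

```text
False 10.96 [0.549 0.155 0.164] [3.141 0.    1.198] [0.021 0.011 0.02 ] [ 0.412  0.607 -1.469] 0.48
False 11.87 [0.549 0.156 0.202] [3.141 0.    1.198] [-0.007 -0.032 -0.066] [ 0.006  1.449 -2.028] 0.478
False 12.64 [0.549 0.155 0.252] [3.141 0.    1.198] [ 0.021 -0.013  0.02 ] [-0.024 -0.37  -1.804] 0.485
13.4417 [0.549 0.156 0.252] [ 0.434  1.271 -1.457] 0.48457512616602283
```

View pics/w6.png

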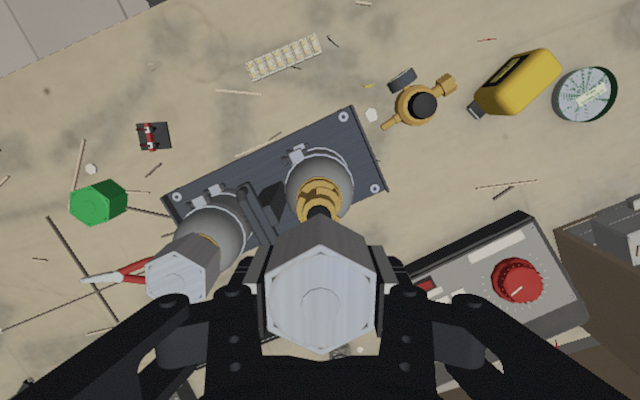

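View pics/s6.png

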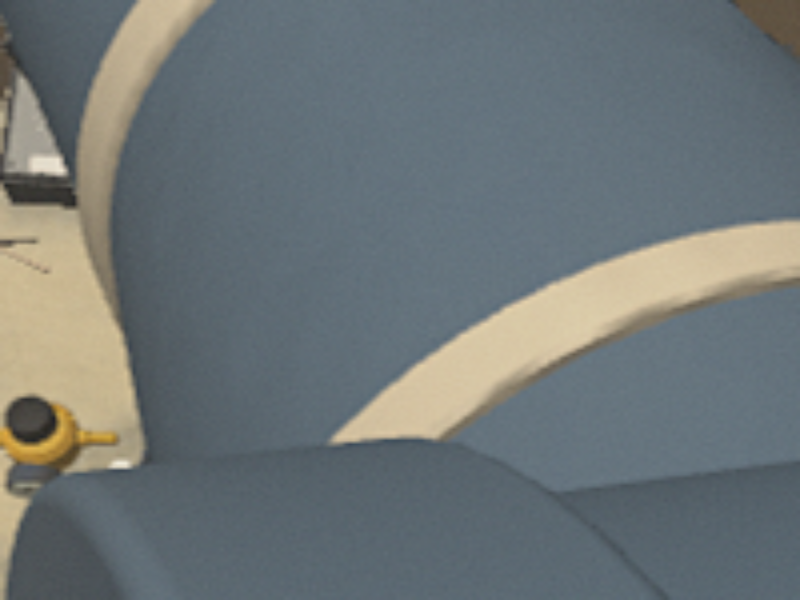

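The wrist view shows the cap in the jaws at (320,290), the bare brass neck below it at (320,195), and the right cap still on at (178,280). The scene view is blocked by the arm. The cap is 10 cm up and still, so I'm handing in.

```bash
python3 - <<'E'
from plant import robot
s=robot.sense();print(s['t'],s['joint_velocities'],s['opening'])
robot.close_job()
E
```

```text
13.4417 [-0.00094092 -0.0004535  -0.0015518   0.00260631 -0.00107705 -0.00044447
 -0.00146609] 0.48457512616602283
the job is handed in; nothing more can be done
```

The left cap is off. I gripped it on its carrier-facing flats and tried it counter-clockwise. It turned freely past 0.18 rad with almost no moment, so the thread is right-hand. I turned it to 1.13 rad, lifted it straight up 10 cm, and handed in at 13.4 s of the 42 s allowed.

- **Grip:** the last checks put the jaws at about 41 mm on the cap's flats, holding about 1.5–2 N of weight. The arm was still and the tool level.
- **Cylinders:** the last wrist picture shows the left neck bare and the right cap still on. I never touched the right cap, but did not measure its angle at the end.
- **Disagreements:** the camera views differed by about 4 mm on the cap's position. I used a point in between, and the grasp came out square. The final scene picture was blocked by the arm, so it confirmed nothing.

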